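# Tip the white calibration tile out of its case and lay it on the colorimeter port

### The job

Get the colorimeter ready for its white calibration: press down the white tile's end at the thumb notch of the case, so that the tile tips up and stays propped in its pocket, then take it by the raised end. Lay it flat on the colorimeter's round port, centred so that the dark window is wholly covered, and let go; leave the green tile lying in its pocket.

Things in the scene. Friction and masses are not known exactly. Their poses are not given: they have to be found in the camera images.
- white_tile_centre (a point): Centre of the white calibration tile: 66 mm long (x), 36 wide (y), 16 thick (z), about 100 g, both large faces white in an aluminium frame, so either may go down. It starts flush in one of the case's two pockets (which one varies), axes along the case's. Tipped up it leans about 32 deg (0.56 rad) against the +x wall, its -x end face 0 to 14 mm above the case top; grip it there across its width.
- green_tile_centre (a point): Centre of the green check tile: same size and frame, but green faces, lying flush in the other pocket. It stays there.
- tile_case: Dark grey case, lid off, 96 (x) by 114 (y) by 40 mm high, fixed; origin under its centre at bench level. Two pockets, 74 (x) by 39 mm, centred at y = +27 and -27 mm. Their -x half has a level floor 16 mm below the case top; from the middle the floor slopes down 32 deg towards +x, to a well 35 mm deep. Each tile lies 1 mm from the -x wall, 7 mm from the +x wall.
- press_left (a point): Where to press a tile that lies in the pocket at the case's +y side: 22 mm from the case centre towards +x, level with the case top. Pressed down here about 13 mm, under 2 N, the tile rocks over the edge under its middle and stays leaning on the slope; pressing more only seats it. Beyond it the case's end wall has a thumb notch 24 mm wide, cut to 20 mm above the bench.
- press_right (a point): The same point for the pocket at the case's -y side.
- case_lid: Lid of the case, a plain dark grey slab 100 by 118 by 18 mm lying on the bench at the case's +y side; origin under its centre. Not needed.
- port (a point): Centre of the level top of the colorimeter's port, 63 mm above the bench: a round aluminium boss 60 mm across, 5 mm proud of the flat top of the white instrument (190 by 124 mm, fixed), with a dark window 20 mm across flush in its middle. z is up; -x points to the sloping display, which is lower than the port.
There are look-alikes about, which are no part of the job. Leave any purple look-alike of the part that bears white_tile_centre alone.

How it is judged:
By the outcome, as a careful person would: the job done as asked, in the order asked, and still so for the second after the job is handed in, with the robot touching nothing.
It also fails if it takes over 45 s, if anything falls off the work surface, if the arm or the gripper's body presses on something with over 40 N, if the wrist force passes 120 N, or if a joint passes its speed limit or range.

### The arm

A 6-joint arm with a two-finger parallel gripper is mounted at the origin on a cart in front of the work surface, level with it; the furniture and walls round the work are solid. World frame = base frame: x ahead of the robot, y to its left, z up, the work surface at z = 0. Lengths are in m, angles in rad, forces in N, time in s.
With the tool pointing down it reaches from about 0.3 to 0.825 m from the base axis. Payload 5.4 kg.
Tool frame: the origin (TCP) lies at the very end of the fingers, on their centre line; the grasp point (between the pads) lies 19 mm behind it; z points along the fingers, x is the direction in which the jaws open and shut, and the axes are right-handed (so a half turn about z gives the same grasp; the last joint's range is limited). The gripper opens to 92 mm and grips with 3 to 60 N. Pads are 20 mm wide; open, the fingers measure 128 mm over their backs; the gripper's body (75 mm by 189 mm) begins 69 mm behind the grasp point.
Start: joints at [1.017, 0.158, 1.597, -0, 1.386, -0.21], TCP at [0.194, 0.541, 0.215] pointing down, gripper open.
Joint ranges: [-2.91, 2.91], [-0.94, 2.29], [0.18, 2.7], [-1.29, 4.43], [0.17, 2.64], [-3, 3]. Speed limits (rad/s): [2.57, 2.57, 3.14, 3.14, 3.14, 3.14].

### API

Orientations are given as a rotation vector (axis times angle).
In Python, from workcell import bot gives the robot as it stands. Calls block until the motion is done:
- bot.goto(position, orientation): joint-space move of the TCP to a pose.
- bot.line_to(position, rot=None, max_speed=0.15): straight line of the TCP; rot=None keeps the orientation; max_speed is the mean speed in m/s.
- bot.set_joints(angles): joint-space move.
- bot.set_gripper(opening, newtons=None): opening from 0.0 (shut) to 1.0 (fully open); newtons is the grip in N (None keeps the last); returns when the fingers have stopped.
- bot.hold(seconds).
- bot.inverse_kinematics(position, orientation): joint angles nearest the present ones, or None.
- bot.read_camera(name): name is "scene" or "top"; returns a dict with "pixels" (384x512x3 uint8, blue, green, red), "fx", "fy", "cx", "cy" (pixels), "R" (3x3) and "t" (3): a world point X has camera coordinates R X + t. Camera axes: x right, y down, z forward; pixel columns grow to the right and rows downward; lengths in m; the calibration is good to about 2 mm. A picture is of the moment at which its call begins. There is no depth.
A pose or a line that the arm cannot do raises bot.MotionError and nothing moves.
- bot.job_done(): hands the job in, once; it reports no verdict.
Readings, each from a call of its own:
- bot.current_clock(): time.
- bot.current_joints(): joint angles.
- bot.current_joint_vel(): joint speeds.
- bot.current_effort(): joint torques, N m.
- bot.current_ee_pos(): TCP position.
- bot.current_tool_rot(): TCP orientation.
- bot.current_contact_force(): force on the tool from outside, world axes, zero at the start.
- bot.current_ft_torque(): the same for the moment, N m.
- bot.current_opening(): opening from 0.0 (shut) to 1.0 (fully open).
Only numpy, scipy, OpenCV 4.12 (cv2) and the standard library are available. Lean on these libraries where they do the work, as an engineer would, in place of code of your own. Each camera call takes 0.05 s, during which the arm holds its last target.

## Working session

There is one attempt and no reset: what is moved stays moved. The work goes in short steps, each a Python script; the robot and the scene stay as the last script left them, time stands still between calls to the robot, and variables do not carry over. Pictures are saved under pics/ and viewed, and the job is handed in when it is done.

```bash
mkdir -p pics; ls; python3 - <<'E'
from workcell import bot
import cv2,numpy as np
for n in ("scene","top"):
    c=bot.read_camera(n); cv2.imwrite(f"pics/{n}0.png",c["pixels"])
    print(n,c["fx"],c["fy"],c["cx"],c["cy"],np.round(c["R"],3).tolist(),np.round(c["t"],3))
print(bot.current_clock(),bot.current_tool_rot())
E
```

```text
pics
scene 439.0300079341489 439.0300079341489 263.42155216028294 192.45202277262786 [[0.741, -0.671, -0.021], [-0.315, -0.32, -0.893], [0.593, 0.669, -0.449]] [-0.367  0.215  0.845]
top 481.91654498778576 481.91654498778576 249.93420796305477 193.16673376802765 [[-0.009, -1.0, -0.006], [-0.978, 0.01, -0.207], [0.207, 0.004, -0.978]] [0.01  0.467 1.031]
0.1 [ 2.56808472e+00  1.80837477e+00 -2.49024626e-03]
```

View pics/scene0.png

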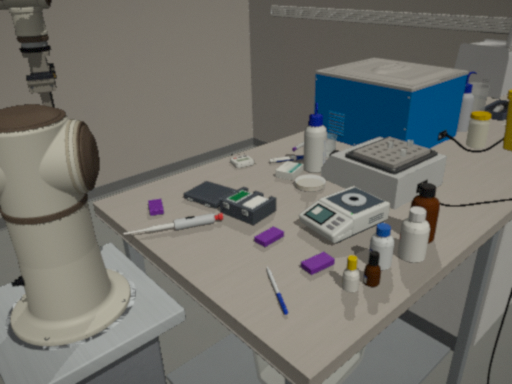

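View pics/top0.png

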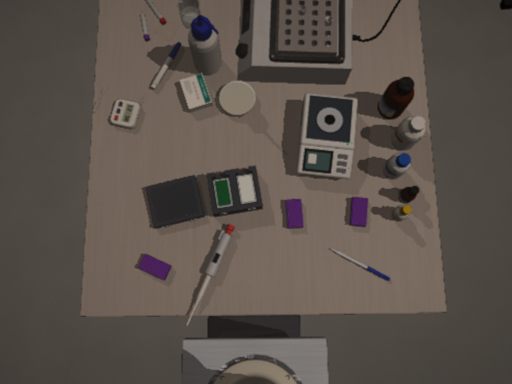

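```bash
python3 - <<'E'
import cv2
t=cv2.imread("pics/top0.png"); s=cv2.imread("pics/scene0.png")
a=cv2.resize(t[80:230,140:370],None,fx=3.4,fy=3.4,interpolation=cv2.INTER_CUBIC)
cv2.imwrite("pics/topc.png",a)
b=cv2.resize(s[150:250,180:400],None,fx=3.6,fy=3.6,interpolation=cv2.INTER_CUBIC)
cv2.imwrite("pics/scenec.png",b)
E
```

```text
(no output)
```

View pics/topc.png

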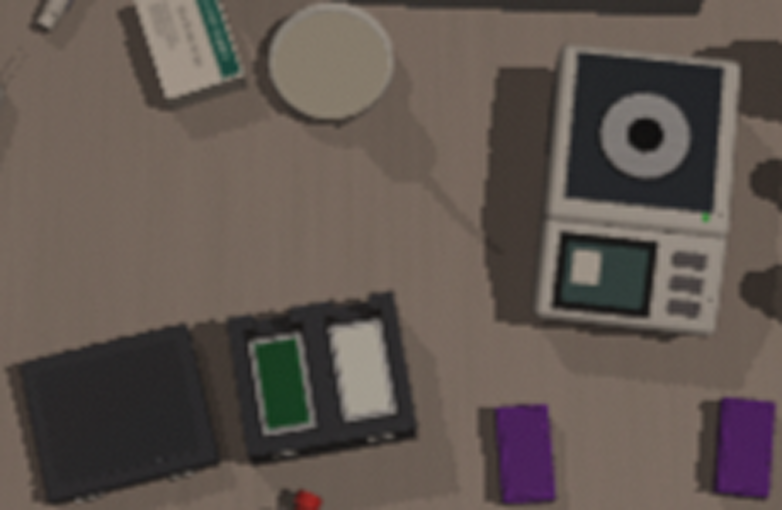

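View pics/scenec.png

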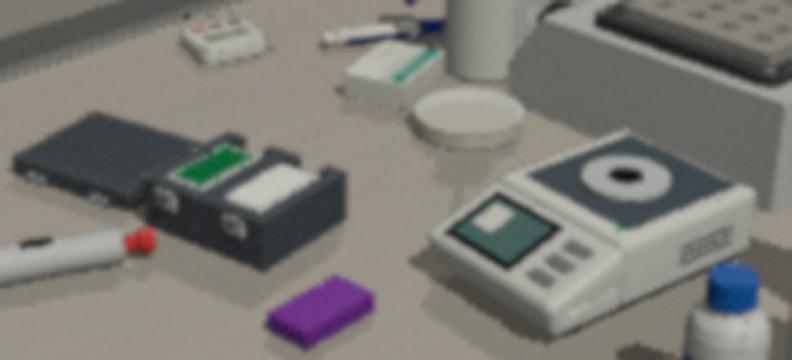

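```bash
cat > h.py <<'E'
from workcell import bot
import cv2,numpy as np
def cams(tag):
    o={}
    for n in ("scene","top"):
        c=bot.read_camera(n); cv2.imwrite(f"pics/{n}_{tag}.png",c["pixels"]); o[n]=c
    return o
def ray(c,u,v):
    R=np.array(c["R"]);t=np.array(c["t"])
    d=R.T@np.array([(u-c["cx"])/c["fx"],(v-c["cy"])/c["fy"],1.]); return -R.T@t,d/np.linalg.norm(d)
def onz(c,u,v,z):
    o,d=ray(c,u,v); return o+d*(z-o[2])/d[2]
def proj(c,X):
    p=np.array(c["R"])@np.array(X)+np.array(c["t"]); return np.array([c["fx"]*p[0]/p[2]+c["cx"],c["fy"]*p[1]/p[2]+c["cy"]])
def tri(c1,p1,c2,p2):
    o1,d1=ray(c1,*p1);o2,d2=ray(c2,*p2)
    s=np.linalg.lstsq(np.c_[d1,-d2],o2-o1,rcond=None)[0]
    a=o1+d1*s[0];b=o2+d2*s[1]; return (a+b)/2,np.linalg.norm(a-b)
def blob(mask,near):
    n,l,s,ce=cv2.connectedComponentsWithStats(mask.astype(np.uint8))
    i=1+np.argmin(np.linalg.norm(ce[1:]-near,axis=1)+1e4*(s[1:,4]<15)); return (l==i),ce[i],s[i]
def rect(c,m,z):
    cn=max(cv2.findContours(m.astype(np.uint8),0,cv2.CHAIN_APPROX_NONE)[0],key=cv2.contourArea)[:,0]
    P=np.array([onz(c,u,v,z)[:2] for u,v in cn])
    (x,y),(w,h),a=cv2.minAreaRect((P*1000).astype(np.float32))
    if w<h: w,h,a=h,w,a+90
    if a>90:a-=180
    return np.round([x,y,w,h,a],1)
E
python3 - <<'E'
from h import *
C=cams("m0")
for n,wn,gn,pn in (("top",(246,189),(222,193),(330,120)),("scene",(257,202),(238,196),(353,199))):
    c=C[n];p=c["pixels"].astype(int);b,g,r=p[...,0],p[...,1],p[...,2]
    hsv=cv2.cvtColor(c["pixels"],cv2.COLOR_BGR2HSV)
    w=(hsv[...,2]>135)&(hsv[...,1]<60)
    m,ce,s=blob(w,wn); print(n,"white",ce,s,rect(c,m,.04),np.round(onz(c,*ce,.04),4))
    gr=(g>r+25)&(g>b+15)&(hsv[...,1]>140)
    m,ce,s=blob(gr,gn); print(n,"green",ce,s,rect(c,m,.04),np.round(onz(c,*ce,.04),4))
    dk=hsv[...,2]<55
    m,ce,s=blob(dk,pn); print(n,"win",ce,s,rect(c,m,.063),np.round(onz(c,*ce,.063),4))
    bo=(hsv[...,2]>110)&(hsv[...,1]<50)
    m,ce,s=blob(bo,pn); print(n,"boss",ce,s,rect(c,m,.063))
# bottle tops
for nm,a,b in (("brown",(405,84),(428,189)),("white",(417,123),(417,213)),("blue",(404,159),(383,230))):
    X,e=tri(C["top"],a,C["scene"],b); print(nm,X,e)
E
```

```text
top white [246.06197183 188.01690141] [238 175  17  27 355] [480.6  13.5  60.7  31.    9. ] [0.4805 0.0135 0.04  ]
top green [222.48373984 192.52845528] [216 181  14  24 246] [471.   67.2  53.4  23.8   9.3] [0.4707 0.067  0.04  ]
top win [329.40789474 119.07894737] [325 115  10   9  76] [ 634.9 -178.5   20.8   19.3   89.3] [ 0.6347 -0.1783  0.063 ]
top boss [329.42816092 119.27873563] [318 108  24  24 348] [ 633.9 -178.6   55.7   52.5   -2.2]
scene white [235.57894737 222.84210526] [231 221  10   4  19] [376.3 -33.7  20.9  13.2 -22. ] [ 0.3771 -0.0344  0.04  ]
scene green [238.47761194 195.55223881] [231 192  16   8  67] [471.7  70.3  47.6  21.1   9.8] [0.4711 0.0699 0.04  ]
scene win [370.07692308 163.47435897] [346 155  52  18 156] [845.2 -72.9 175.3  21.1  87.9] [ 0.8445 -0.075   0.063 ]
scene boss [353.73893805 198.92920354] [342 193  25  13 226] [ 634.  -178.    63.5   58.8   45.5]
brown [ 0.68900565 -0.33479153  0.12621764] 0.00166731696189288
white [ 0.60561064 -0.35995268  0.10819606] 0.002102481726052237
blue [ 0.52989568 -0.33182825  0.08704516] 0.003906264787298569
```

Candidates (top view pixels): the white tile at (246,188) in the case's right, -y pocket. Look-alikes are the green tile (222,193), purple blocks (294,213), (359,212) and (154,266), a white box with a green strip (196,92), and the display's pale patch (312,158). I choose (246,188), which has white faces and lies flush in the case, and will refine it in the scene view.

```bash
python3 - <<'E'
from h import *
C=cams("m1"); c=C["scene"]
p=c["pixels"]; 
print(p[203,258],p[196,238])
hsv=cv2.cvtColor(p,cv2.COLOR_BGR2HSV)
for th in (125,140,155,170):
    m,ce,s=blob((hsv[...,2]>th)&(hsv[...,1]<60),(257,202)); print(th,ce,s,rect(c,m,.04))
t=C["top"]; hs=cv2.cvtColor(t["pixels"],cv2.COLOR_BGR2HSV)
for th in (110,125,150):
    m,ce,s=blob((hs[...,2]>th)&(hs[...,1]<60),(246,189)); print(th,ce,s,rect(t,m,.04))
# predicted overlay
ps=np.deg2rad(9.7); ex=np.array([np.cos(ps),np.sin(ps),0]);ey=np.array([-ex[1],ex[0],0])
tc=np.array([.4805,.0140,.04]); O=tc+.003*ex+.027*ey
out=[]
for n,(x0,x1,y0,y1) in (("top",(190,290,140,240)),("scene",(190,310,160,260))):
    c=C[n]; im=cv2.resize(c["pixels"][y0:y1,x0:x1],None,fx=4,fy=4,interpolation=cv2.INTER_CUBIC)
    def poly(pts,col):
        q=np.array([(proj(c,O+a*ex+b*ey+np.array([0,0,z]))-[x0,y0]+.5)*4 for a,b,z in pts]); cv2.polylines(im,[q.astype(int)],True,col,1)
    for yy in (.027,-.027):
        poly([(-.036,yy-.018,0),(.030,yy-.018,0),(.030,yy+.018,0),(-.036,yy+.018,0)],(0,0,255))
    poly([(-.048,-.057,0),(.048,-.057,0),(.048,.057,0),(-.048,.057,0)],(0,255,255))
    q=(proj(c,O+.022*ex-.027*ey)-[x0,y0]+.5)*4; cv2.circle(im,tuple(q.astype(int)),4,(255,0,0),1)
    out.append(im)
cv2.imwrite("pics/ov.png",cv2.resize(np.hstack(out),(792,360)))
E
```

```text
[178 186 185] [ 53 100   8]
125 [316.72727273 210.09090909] [312 207  11   8  55] [ 558.3 -124.9   36.7   19.2   16.4]
140 [295.70490331 242.39115728] [   95   132   417   247 33406] [ 747.1  -63.6 1154.4  760.4    1.2]
155 [255.15436242 201.4295302 ] [244 196  23  12 149] [482.3  15.   65.5  33.2   6.8]
170 [254.8   201.336] [244 196  22  12 125] [481.   15.7  58.1  30.1  10.4]
110 [246.14395887 188.46786632] [237 175  19  28 389] [479.7  13.4  63.3  32.3   9. ]
125 [246.1509434  188.21024259] [238 175  18  28 371] [480.4  13.2  61.8  31.4   9. ]
150 [246.14814815 188.39393939] [239 176  15  26 297] [479.7  13.1  58.   26.9   8.9]
```

View pics/ov.png

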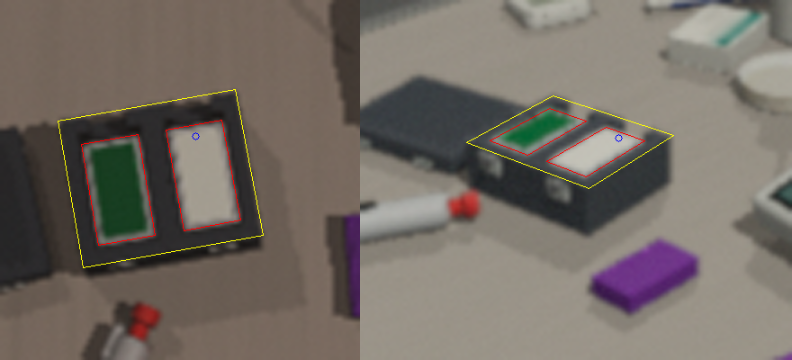

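The overlay fits both views within about 1 mm: tiles and case outline match, and the press point is at the notch end of the white tile. I press with one finger of the part-open jaws, with the other finger outside the case's end.

```bash
cat >> h.py <<'E'
from scipy.spatial.transform import Rotation as Ro
ps=np.deg2rad(9.7); ex=np.array([np.cos(ps),np.sin(ps),0]);ey=np.array([-ex[1],ex[0],0]);ez=np.array([0,0,1.])
O=np.array([.4808,.0142,.04])+.003*ex+.027*ey   # case top centre
def W(a,b,z): return O+a*ex+b*ey+z*ez
def rv(x,z):
    z=np.array(z,float);x=np.array(x,float);z/=np.linalg.norm(z);x/=np.linalg.norm(x)
    return Ro.from_matrix(np.c_[x,np.cross(z,x),z]).as_rotvec()
PORT=np.array([.6343,-.1783,.063])
E
python3 - <<'E'
from h import *
P=W(.057,-.027,.05)
u=np.deg2rad(32)
tz=np.array([np.sin(u),0,-np.cos(u)])
for s in (1,-1):
    print("press",bot.inverse_kinematics(P,rv(s*ex,-ez)))
    print("grip",bot.inverse_kinematics(W(-.0165,-.027,.0025),rv(s*ey,-ez)))
    for yaw in (0,-10,-16,-25):
        R=Ro.from_euler('z',yaw,degrees=True)
        print("place",yaw,bot.inverse_kinematics(PORT+R.apply([-.024,0,.007]),rv(s*R.apply([0,1,0]),R.apply(tz))))
E
```

```text
press [-1.78705297e-01  2.02126433e-01  1.80755202e+00 -8.88178420e-16
  1.13191420e+00 -3.48002235e-01]
grip [-2.33782842e-01  9.97140034e-02  2.03361495e+00 -4.44089210e-16
  1.00826370e+00 -1.97387611e+00]
place 0 [-0.6408238   0.15709276  2.02205018  0.61016567  0.58584461 -2.66227706]
place -10 [-0.57604819  0.13580299  2.04634948  0.46338699  0.48174961 -2.33326293]
place -16 [-0.53308878  0.13249664  2.05008485  0.32143651  0.43477896 -2.08065195]
place -25 [-0.46591595  0.14126145  2.04016012  0.04005847  0.40215136 -1.6327524 ]
press [-1.78705297e-01  2.02126433e-01  1.80755202e+00 -4.44089210e-16
  1.13191420e+00  2.79359042e+00]
grip [-2.33782842e-01  9.97140034e-02  2.03361495e+00 -4.44089210e-16
  1.00826370e+00  1.16771655e+00]
place 0 [-0.6408238   0.15709276  2.02205018  0.61016567  0.58584461  0.47931559]
place -10 [-0.57604819  0.13580299  2.04634948  0.46338699  0.48174961  0.80832973]
place -16 [-0.53308878  0.13249664  2.05008485  0.32143651  0.43477896  1.0609407 ]
place -25 [-0.46591595  0.14126145  2.04016012  0.04005847  0.40215136  1.50884025]
```

```bash
python3 - <<'E'
from h import *
r=rv(ex,-ez)
bot.set_gripper(.49,20)
bot.goto(W(.0565,-.027,.15),r)
bot.line_to(W(.0565,-.027,.012),r,.2)
print(bot.current_opening(),bot.current_ee_pos()-W(.0565,-.027,.012),bot.current_contact_force(),bot.current_clock())
C=cams("p0")
cv2.imwrite("pics/p0.png",np.hstack([cv2.resize(C["top"]["pixels"][120:250,170:310],(400,371)),cv2.resize(C["scene"]["pixels"][130:260,180:320],(400,371))]))
E
```

```text
0.48960114062840837 [9.79646304e-04 3.15878550e-05 1.11555666e-03] [0.0697478  0.01669599 0.90849302] 4.1833
```

View pics/p0.png

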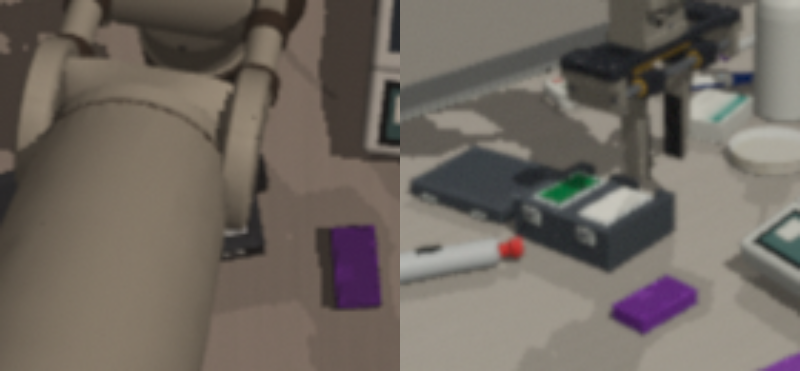

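The scene picture shows one finger over the white tile's notch end and the other finger beyond the case. Next I press down in small steps, reading the force.

```bash
python3 - <<'E'
from h import *
r=rv(ex,-ez)
f0=bot.current_contact_force()
for z in (.004,.001,-.001,-.003,-.005,-.006,-.007,-.008,-.009,-.010,-.011):
    bot.line_to(W(.0565,-.027,z),r,.03)
    f=bot.current_contact_force()-f0; print(z,round((bot.current_ee_pos()[2]-.04)*1e3,2),np.round(f,2))
    if f[2]>7 : break
bot.hold(.2)
print(bot.current_contact_force()-f0,bot.current_ee_pos()[2]-.04)
bot.line_to(W(.0565,-.027,.03),r,.1)
bot.line_to(W(.0565,-.027,.1),r,.25)
C=cams("p1"); print(bot.current_clock())
cv2.imwrite("pics/p1.png",np.hstack([cv2.resize(C["top"]["pixels"][120:250,170:310],(400,371)),cv2.resize(C["scene"]["pixels"][130:260,180:320],(400,371))]))
E
```

```text
0.004 3.76 [-0.79 -0.42 -0.4 ]
0.001 0.78 [-0.16 -0.23 -0.78]
-0.001 -1.14 [-0.33  0.21 -0.8 ]
-0.003 -3.13 [-1.9   0.39 -0.  ]
-0.005 -5.17 [-1.95 -0.67 -1.56]
-0.006 -6.07 [-1.51 -0.54 -0.17]
-0.007 -7.09 [-0.97 -0.28 -0.85]
-0.008 -8.09 [-0.86  0.02 -1.18]
-0.009 -9.09 [-0.85 -0.22 -0.34]
-0.01 -10.08 [-0.69 -0.75 -0.58]
-0.011 -11.1 [-0.9  -0.14  0.22]
[-0.62405204 -0.495226   -0.13928843] -0.010937606066675189
8.4917
```

View pics/p1.png

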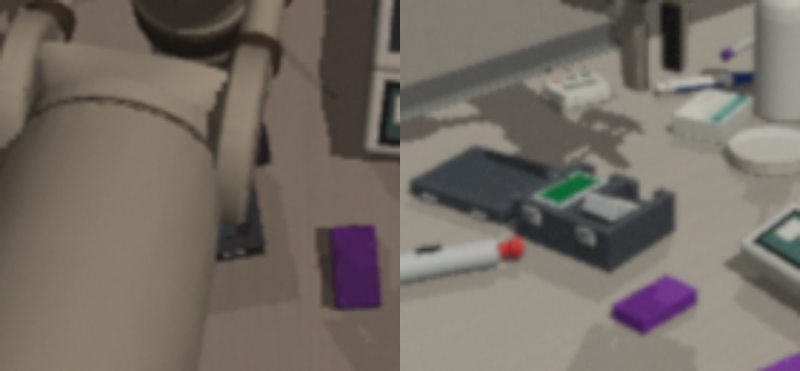

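```bash
cat >> h.py <<'E'
def over(c,im,x0,y0,k,ax,col=(0,0,255)):
    u=np.array([np.cos(.5585),-np.sin(.5585)]);n=np.array([np.sin(.5585),np.cos(.5585)]);A=np.array(ax)
    def q(p,y): return ((proj(c,W(p[0],y,p[1]))-[x0,y0]+.5)*k).astype(int)
    B=A+.016*n;D=B+.066*u
    for y in (-.045,-.009): cv2.line(im,tuple(q(B,y)),tuple(q(D,y)),col,1); cv2.line(im,tuple(q(A,y)),tuple(q(B,y)),col,1)
    cv2.line(im,tuple(q(A,-.045)),tuple(q(A,-.009)),col,1);cv2.line(im,tuple(q(B,-.045)),tuple(q(B,-.009)),col,1)
E
python3 - <<'E'
from h import *
c=bot.read_camera("scene"); x0,y0=225,180
im=cv2.resize(c["pixels"][y0:y0+50,x0:x0+70],None,fx=11,fy=11,interpolation=cv2.INTER_CUBIC)
raw=im.copy(); over(c,im,x0,y0,11,(-.0275,.0012))
cv2.imwrite("pics/p2.png",cv2.resize(np.hstack([raw,im]),None,fx=.51,fy=.51))
E
```

```text
(no output)
```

View pics/p2.png

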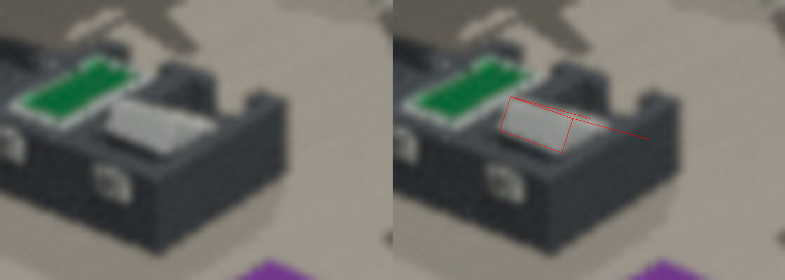

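The tile is tipped: its raised end face sits where predicted (scene about (235-241, 198-206)), with the outline matching to about 1 px. Now the grip.

```bash
python3 - <<'E'
from h import *
r=rv(-ey,-ez)
bot.goto(W(-.0165,-.027,.09),r)
bot.set_gripper(.65,30)
bot.line_to(W(-.0165,-.027,.0025),r,.15)
bot.hold(.2)
f0=bot.current_contact_force()
print(bot.current_ee_pos()-W(-.0165,-.027,.0025),f0)
bot.set_gripper(0,30)
print(bot.current_opening()*92,bot.current_contact_force()-f0)
c=bot.read_camera("scene"); x0,y0=205,150
cv2.imwrite("pics/g0.png",cv2.resize(c["pixels"][y0:y0+90,x0:x0+110],None,fx=6,fy=6,interpolation=cv2.INTER_CUBIC)); print(bot.current_clock())
E
```

```text
[ 3.82037385e-04 -8.44677290e-05  3.73213843e-04] [0.07048202 0.07359289 0.26512008]
35.34731608012242 [ 0.33295467  0.70088228 -0.07231457]
11.7833
```

View pics/g0.png

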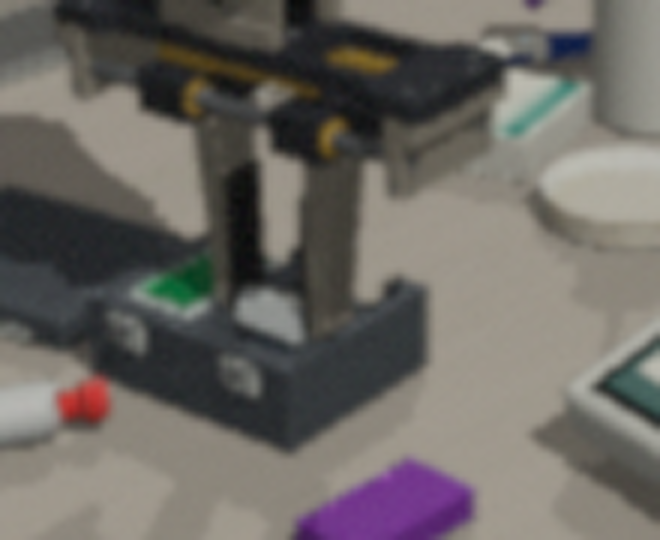

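The jaws stopped at 35.3 mm, close to the tile's 36 mm width, so it is gripped. I back it away from the +x wall while lifting, then check how it hangs.

```bash
python3 - <<'E'
from h import *
r=rv(-ey,-ez)
bot.line_to(W(-.0265,-.027,.0195),r,.05)
bot.line_to(W(-.0265,-.027,.14),r,.2)
bot.hold(.2)
print(bot.current_opening()*92,bot.current_contact_force(),bot.current_clock())
c=bot.read_camera("scene")
q=proj(c,bot.current_ee_pos()); print(q)
x0,y0=int(q[0])-50,int(q[1])-40
im=cv2.resize(c["pixels"][y0:y0+80,x0:x0+100],None,fx=7,fy=7,interpolation=cv2.INTER_CUBIC)
over(c,im,x0,y0,7,(-.0375,.1387))
cv2.imwrite("pics/g1.png",im)
E
```

```text
35.31611427611292 [-0.23190869 -0.31093668 -0.97221357] 13.275
[246.96417816 153.64014713]
```

View pics/g1.png

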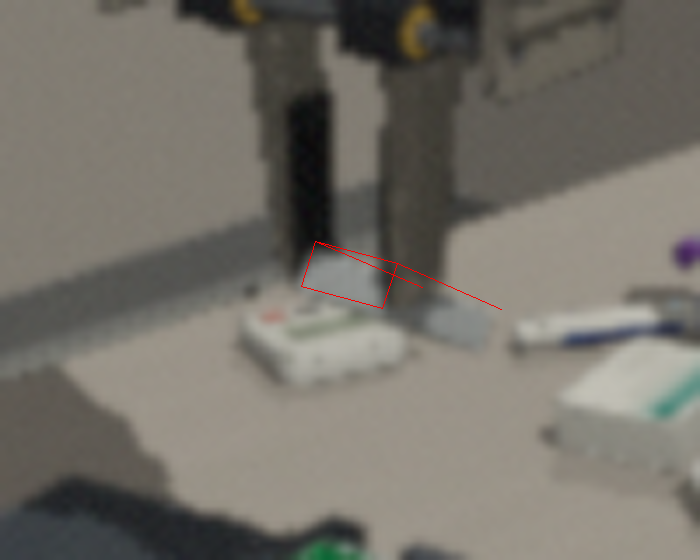

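```bash
cat >> h.py <<'E'
u32=np.deg2rad(32)
RP=rv([0,-1,0],[np.sin(u32),0,-np.cos(u32)])
def TP(dz,dx=0,dy=0): return PORT+[-.0245+dx,dy,.0072+dz]
E
python3 - <<'E'
from h import *
bot.goto(TP(.08),RP)
bot.line_to(TP(.02),RP,.1)
bot.hold(.2)
print(bot.current_ee_pos()-TP(.02),bot.current_contact_force(),bot.current_opening()*92,bot.current_clock())
C=cams("l0"); out=[]
for n in ("scene","top"):
    c=C[n]; q=proj(c,PORT+[0,0,.02]); x0,y0=int(q[0])-40,int(q[1])-40; k=5
    im=cv2.resize(c["pixels"][y0:y0+80,x0:x0+80],None,fx=k,fy=k,interpolation=cv2.INTER_CUBIC)
    for z in (.020,.036):
        p=np.array([(proj(c,PORT+[a,b,z])-[x0,y0]+.5)*k for a,b in ((-.033,-.018),(.033,-.018),(.033,.018),(-.033,.018))])
        cv2.polylines(im,[p.astype(int)],True,(0,0,255) if z<.03 else (0,255,255),1)
    out.append(im)
cv2.imwrite("pics/l0.png",np.hstack(out))
E
```

```text
[ 0.00056687 -0.00039051  0.00106103] [ 0.33274255 -0.67862487 -0.54547295] 35.81262180358129 15.2167
```

View pics/l0.png

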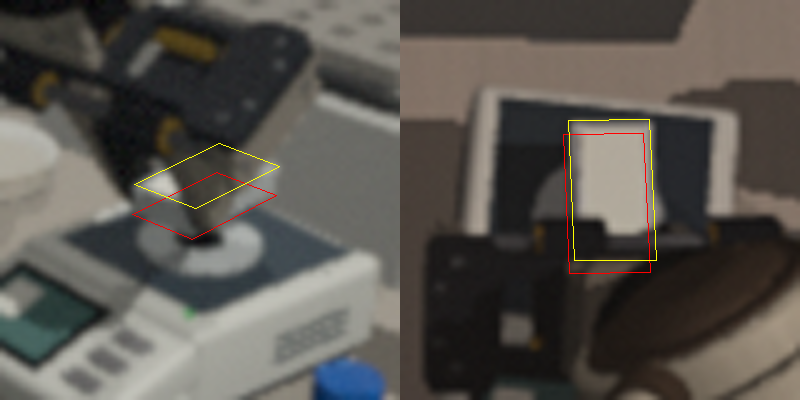

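The tile hangs centred over the port: in the top crop its far edge is near row 122 against a predicted 120. I lower it until contact.

```bash
python3 - <<'E'
from h import *
bot.line_to(TP(.005),RP,.06); bot.hold(.1)
f0=bot.current_contact_force()
for i in range(14):
    dz=.004-.001*i
    bot.line_to(TP(dz),RP,.03)
    f=bot.current_contact_force()-f0; print(round(dz,4),round((bot.current_ee_pos()[2]-TP(0)[2])*1e3,2),np.round(f,2))
    if f[2]>3.5 or dz<=-.0045: break
print(bot.current_clock())
c=bot.read_camera("scene")
cv2.imwrite("pics/l1.png",cv2.resize(c["pixels"][150:240,310:420],None,fx=6,fy=6,interpolation=cv2.INTER_CUBIC))
E
```

```text
0.004 4.11 [ 0.56  0.28 -0.33]
0.003 2.93 [0.23 0.28 0.28]
0.002 2.11 [0.25 0.3  0.32]
0.001 2.01 [-0.94  1.43  6.01]
16.8167
```

View pics/l1.png

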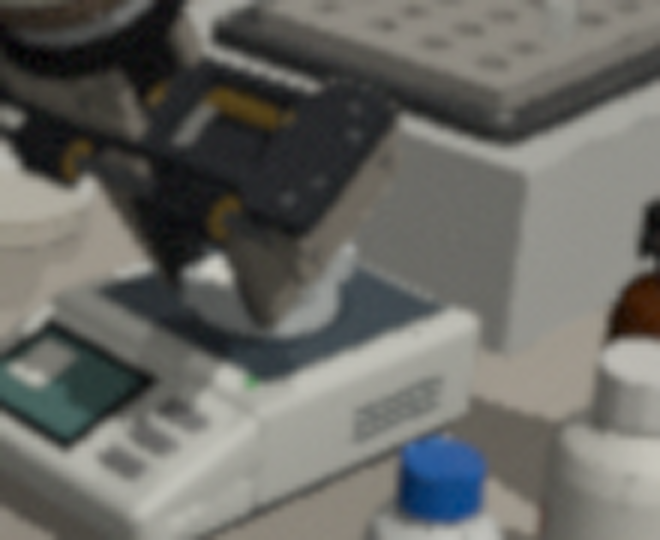

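```bash
python3 - <<'E'
from h import *
bot.set_gripper(.6,10)
bot.hold(.2)
tz=np.array([np.sin(u32),0,-np.cos(u32)])
bot.line_to(bot.current_ee_pos()-.07*tz,RP,.15)
bot.goto([.40,.12,.30],rv(-ey,-ez)) if bot.inverse_kinematics([.40,.12,.30],rv(-ey,-ez)) is not None else print("no ik")
C=cams("e0"); out=[]; print(bot.current_clock())
for n in ("scene","top"):
    c=C[n]; q=proj(c,PORT); x0,y0=int(q[0])-40,int(q[1])-40; k=5
    im=cv2.resize(c["pixels"][y0:y0+80,x0:x0+80],None,fx=k,fy=k,interpolation=cv2.INTER_CUBIC)
    out.append(im)
cv2.imwrite("pics/e0.png",np.hstack(out))
c=C["top"];hs=cv2.cvtColor(c["pixels"],cv2.COLOR_BGR2HSV)
for th in (140,155,165):
    m,ce,s=blob((hs[...,2]>th)&(hs[...,1]<60),proj(c,PORT+[0,0,.016])); print(th,ce,s,rect(c,m,.079))
E
```

```text
19.675
140 [331.15642458 116.56145251] [324 104  15  26 358] [ 634.9 -179.8   59.6   31.1   -0.7]
155 [331.05102041 116.77891156] [325 105  13  25 294] [ 633.7 -179.4   57.8   27.    -2.4]
165 [331.19011407 116.85551331] [326 105  12  24 263] [ 634.9 -179.9   54.8   24.9   -0.7]
```

View pics/e0.png

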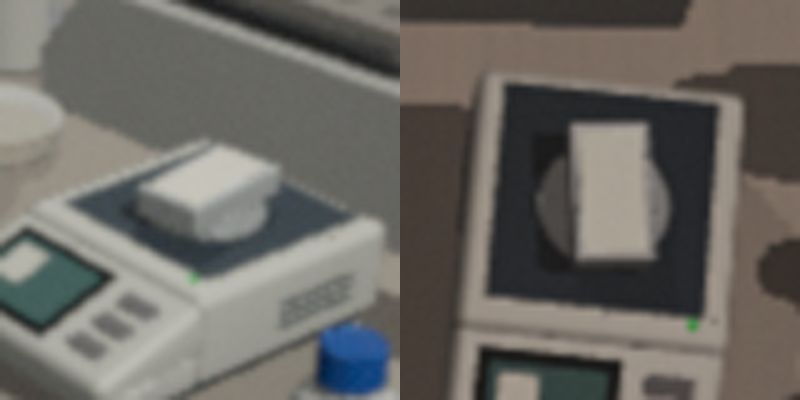

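View pics/top_e0.png

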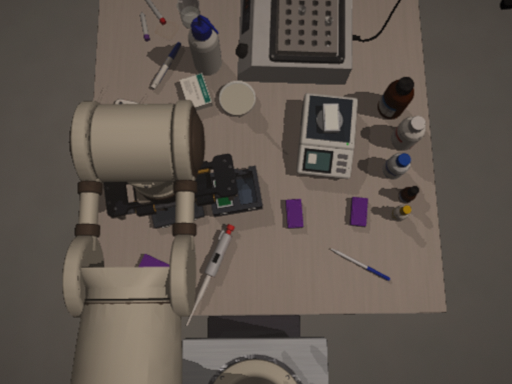

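The tile lies flat on the port at (634.5, -179.7) mm, against the port at (634.3, -178.3). One last look at the green tile, then I hand in.

```bash
python3 - <<'E'
from h import *
bot.goto([.3,.3,.32],rv(-ey,-ez))
C=cams("e1"); c=C["top"]
for n,near in (("top",(222,193)),("scene",(238,196))):
    c=C[n];p=c["pixels"].astype(int);b,g,r=p[...,0],p[...,1],p[...,2];hsv=cv2.cvtColor(c["pixels"],cv2.COLOR_BGR2HSV)
    m,ce,s=blob((g>r+25)&(g>b+15)&(hsv[...,1]>140),near); print(n,ce,s,rect(c,m,.04))
print(bot.current_contact_force(),bot.current_clock())
cv2.imwrite("pics/e1.png",cv2.resize(C["scene"]["pixels"][140:260,180:400],None,fx=3.5,fy=3.5))
E
```

```text
top [222.43027888 192.47011952] [216 181  14  24 251] [471.2  66.9  53.8  24.4   9.5]
scene [238.48484848 195.59090909] [231 192  16   8  66] [471.8  69.3  47.3  20.2   6.4]
[-0.02372924 -0.22202945  0.2337705 ] 20.6167
```

View pics/e1.png

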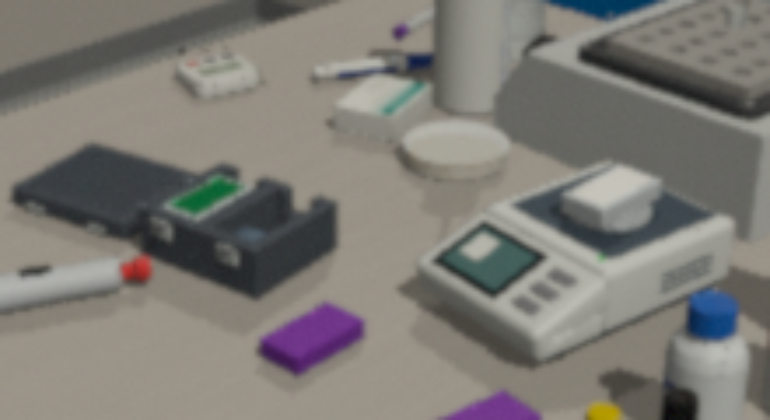

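The green tile is at (222,192) top, unmoved; the white pocket is empty, and the white tile lies flat on the port.

```bash
python3 -c "
from workcell import bot
bot.job_done()"
```

```text
the job is handed in; nothing more can be done
```

I pressed the white tile's notch end with one finger and saw it tip up and stay propped. I then gripped it by the raised end, laid it flat on the port, let go and handed the job in at about 21 s.

- **White tile:** the top view put its centre about 1.5 mm from the port centre, so the window is covered (by the numbers, 36 mm of tile over a 20 mm window). Both views show it flat.
- **Green tile:** measured within 0.3 mm of its starting place in the top view. In the scene view it read about 1 mm different.
- **Robot:** clear of everything at hand-in, with contact force near zero.

**Disagreements:**
- The press forces stayed within sensor noise (no clear seating force), so the tipping was confirmed from the picture instead.
- The tile touched the port about 2 mm higher than computed, probably because it tilted slightly in the grip. It settled flat when released.

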